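# Ready the fallen carton and hold the porcelain egg over it in tongs

### The arm

A 6-joint arm with a two-finger parallel gripper is mounted at the origin on the work surface. World frame = base frame: x ahead of the robot, y to its left, z up, the work surface at z = 0. Lengths are in m, angles in rad, forces in N, time in s.
With the tool pointing down it reaches from about 0.25 to 0.775 m from the base axis. Payload 4 kg.
Tool frame: the origin (TCP) lies at the very end of the fingers, on their centre line; the grasp point (between the pads) lies behind it (hold_point_z is the z of the grasp point in the tool frame, in m); z points along the fingers, y is the direction in which the jaws open and shut (so a half turn about z gives the same grasp; the last joint's range is limited). The gripper opens to 85 mm and grips with 20 to 120 N. Pads are 22 mm wide; open, the fingers measure 114 mm over their backs; the gripper's body (76 mm by 85 mm) begins 54 mm behind the grasp point. The pads swing forward as they close: fully open they stand 13 mm farther back than shut.
Start: joints at [1.154, 0.087, 1.371, -0, 1.684, -0.103], TCP at [0.17, 0.523, 0.231] pointing down, gripper open.
Joint ranges: [-3.1, 3.1], [-0.76, 2.03], [0.27, 2.55], [-1.08, 4.22], [0.17, 2.65], [-2.57, 2.57]. Speed limits (rad/s): [2.79, 2.79, 3.14, 3.14, 3.14, 3.14].

### API

Orientations are given as a 3x3 rotation matrix whose columns are the frame's x, y, z axes.
In Python, from rig import get_state, snapshot, camera_model, job_done, hold_point_z gives the robot as it stands.
- The arm moves only by the tool play_rows, never from a script. Its argument "steps" is a list of rows, each an object with "dp": the shift along the tool's x, y, z in m, a list of three; "angular": the turn, a rotation vector about the tool's x, y, z in rad, a list of three; "hand": the opening, from 0 (shut) to 1 (fully open). In form: [{"dp": [x, y, z], "angular": [wx, wy, wz], "hand": hand}, ...]. A call has 1 to 10 rows; each row shifts and turns the commanded pose from where the row before left it, along the tool's axes as they then stand; what a row does not reach is not made up. A row lasts 1/8 s, in which the tool goes at most 62.5 mm and 10.7 degrees, less where a joint would pass 70% of its speed; a pose out of reach is approached as far as the arm can. A call with a gripper value outside its range is refused whole. The fingers move at their own pace and stop on an object; "newtons" is the grip in N (left out, the last holds). Time passes only in rows, so rows that do not move let the fingers close. It gives the time, the measured TCP pose, the force and the opening at its end, in the units of the state.
- get_state(): the state, without advancing time (a new reading comes with each control period).
- snapshot(name): name is "scene" or "top" or "wrist"; returns the picture (480x640x3 uint8, red, green, blue); there is no depth.
- camera_model(name): a dict with "fx", "fy", "cx", "cy" (pixels), "R" (3x3) and "t" (3): a world point X has camera coordinates R X + t. Camera axes: x right, y down, z forward; pixel columns grow to the right and rows downward; lengths in m; the calibration is good to about 2 mm. The wrist camera is an equidistant fisheye: a pixel r from the principal point sees the ray r / f radians off the axis. A picture is of the moment at which its call begins: read the wrist's pose just before it. camera_model takes no time and is no camera call; for the wrist camera it gives the pose at the moment of the call.
- job_done(): hands the job in, once; it reports no verdict.
The state is a dict: "time_s": time; "joints": joint angles; "qd": joint speeds; "joint_efforts": joint torques, N m; "eef_pos": TCP position; "tcp_rot": TCP orientation; "ft_force": force on the tool from outside, world axes, zero at the start; "moment": the same for the moment, N m; "width": opening from 0.0 (shut) to 1.0 (fully open).
Only numpy, scipy, OpenCV 4.12 (cv2) and the standard library are available. Lean on these libraries where they do the work, as an engineer would, in place of code of your own. Each camera call takes 0.05 s, during which the arm holds its last target. There are 200 camera calls.

### The job

Stand the fallen open carton upright on the counter and let go of it. Then pick up the tongs, take the porcelain egg out of its stand with the tongs' tips (the freshly polished egg must not be touched by the robot itself), and finish holding it still in the tongs, centred over the carton's mouth and wholly above its rim, ready to be packed: keep gripping, do not lower it in or put anything down. Leave the padlocks, tape and everything else where they are.

Things in the scene. Friction and masses are not known exactly. Their poses are not given: they have to be found in the camera images.
- carton: Open-topped cardboard carton without flaps, 60 x 60 mm outside, 90 mm tall, walls 4 mm, 60 to 130 g. Starts toppled, lying on a side wall, mouth facing roughly to the left (+y). Origin: centre of the outside of its bottom (30 mm above the counter while it lies); z runs from bottom to mouth (level at the start, up when it stands); x and y are square to its walls.
- carton_mouth (a point): Centre of the carton's open mouth, in the plane of its rim, 90 mm from the bottom along the carton's z axis.
- tongs: Sprung steel tongs, 225 mm long, 30 mm tall, 110 g, lying on the counter so that the arms open and close horizontally. Origin: on the underside, midway between the two black grip panels; x points to the tips, y to the left arm, z up. Hinge block 90 mm behind the origin; the arms are linked and swing equally. Tips roughly point away from the robot.
- tongs_grip (a point): Point midway between the grip panels (each 34 mm long, 30 mm tall), 15 mm above the tongs' underside. Outer width over the panels: 50 mm when sprung open; 34 mm when the tips meet the egg, the outer faces then parallel (each 5 degrees off when open). At 38 to 48 mm the spring alone holds the tongs firm between two fingers, tips clear of the egg.
- tongs_tips (a point): Point midway between the cupped rubber tips (27 mm long, 26 mm tall), 15 mm above the tongs' underside, 110 mm ahead of tongs_grip along the tongs' x. The egg's centre belongs here. The tips' inner gap is 72 mm when open and shrinks by 2.2 mm per mm squeezed off the panels' width. The squeeze takes 6 N to start, 8 N to reach the egg; 0.45 of any force beyond that presses on the egg.
- egg: Glazed white porcelain egg, 36 mm across and 50 mm tall, about 60 g (40 to 85 g), loose, standing upright in the egg stand. Origin at its lowest point, z up along the egg.
- egg_center (a point): Centre of the egg, its widest level; about 60 mm above the counter at the start.
- egg_stand: Fixed dark wooden egg cup, 42 mm tall, foot 52 mm across, cup 32 mm across at the rim; the egg rises 43 mm above its rim. Origin at the centre of its foot on the counter, z up. It stands on the side (left or right) where the carton is not.
- padlock_a: Bystander: round flat steel padlock lying flat, 68 mm across, 24 mm thick, shackle standing 14 mm out of its side; origin at the centre of its underside. It lies among the task's things, beyond the tongs.
- padlock_b: Bystander: a second padlock of the same kind (68 mm across, 24 mm thick), to the robot's right; origin at the centre of its underside.
Not all that is in view belongs to the job. Leave any pink or red look-alike of the carton alone.

How it is judged:
By the outcome, as a careful person would: the job done as asked, in the order asked, and still so for the second after the job is handed in, while the arm keeps its last pose, push and grip.
It also fails if it takes over 72 s, if anything falls off the work surface, if the arm or the gripper's body presses on something with over 40 N, if the wrist force passes 120 N, or if a joint passes its speed limit or range.

## Working session

There is one attempt and no reset: what is moved stays moved. The work goes in short steps, Python scripts to look and compute and a tool call to move; the robot and the scene stay as the last step left them, time stands still between calls to the robot, and variables do not carry over. Pictures are saved under pics/ and viewed, about 8 in all and at most 12, crops included, and the job is handed in when it is done.

Besides the shell and the picture viewer there is one more tool, called after ">>>" as name([rows], argument=value, ...), one row to a line, values as JSON. play_rows: Moves the arm, as the interface text tells. Its arguments: {"type":"object","properties":{"steps":{"type":"array","items":{"type":"object","properties":{"dp":{"type":"array","items":{"type":"number"}},"angular":{"type":"array","items":{"type":"number"}},"hand":{"type":"number"}}}},"newtons":{"type":"number"}},"required":["steps"]}

```bash
mkdir -p pics; ls; python3 - <<'E'
from rig import *
import cv2,numpy as np
s=get_state(); print({k:np.round(v,3).tolist() for k,v in s.items()}, hold_point_z)
for n in ("scene","top","wrist"):
    m=camera_model(n); print(n,{k:np.round(v,4).tolist() for k,v in m.items()})
    cv2.imwrite(f"pics/{n}0.png",snapshot(n)[:,:,::-1])
E
```

```text
pics
{'time_s': 0.0, 'joints': [1.154, 0.088, 1.372, 0.0, 1.684, -0.103], 'qd': [-0.001, 0.0, -0.0, -0.001, -0.001, 0.001], 'joint_efforts': [0.0, -35.187, -31.328, -0.0, 0.011, 0.0], 'eef_pos': [0.17, 0.523, 0.23], 'tcp_rot': [[-0.951, 0.309, -0.001], [0.309, 0.951, -0.002], [0.0, -0.002, -1.0]], 'ft_force': [0.202, 0.619, 0.563], 'moment': [0.002, -0.02, -0.049], 'width': 1.002} -0.0187
scene {'fx': 507.7042, 'fy': 507.7042, 'cx': 314.5778, 'cy': 231.2325, 'R': [[0.7878, 0.6159, 0.0048], [0.4555, -0.5774, -0.6775], [-0.4145, 0.536, -0.7355]], 't': [-0.4077, -0.197, 1.4939]}
top {'fx': 503.5295, 'fy': 503.5295, 'cx': 318.4285, 'cy': 243.7265, 'R': [[-0.0282, -0.9995, 0.0146], [-0.9976, 0.0273, -0.0642], [0.0638, -0.0164, -0.9978]], 't': [0.0166, 0.5093, 1.2924]}
wrist {'fx': 371.6483, 'fy': 371.6483, 'cx': 321.0184, 'cy': 237.7687, 'R': [[0.3078, 0.9514, -0.0019], [0.9097, -0.2937, 0.2936], [0.2788, -0.0921, -0.9559]], 't': [-0.5494, -0.0378, 0.379]}
```

View pics/top0.png

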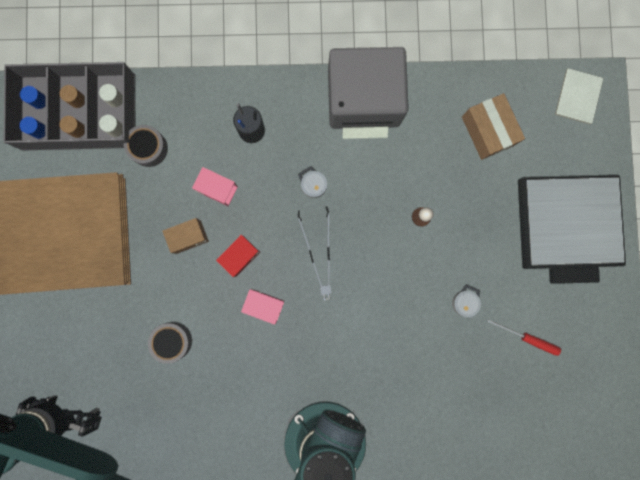

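View pics/scene0.png

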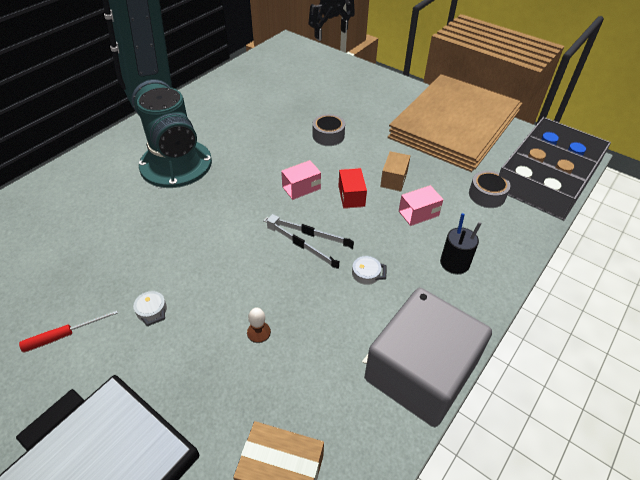

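Top view: the open brown carton is at (185,235). Things that could be taken for it are the pink boxes at (214,186) and (263,307), the red one at (238,256), and the taped brown box at (493,126). The tongs have their hinge at (326,292) and tips at (299,215) and (327,211). The egg is at (425,215) and the padlocks are at (314,183) and (467,303). Tape rolls are at (145,145) and (169,342). I choose the brown carton and will check it in a crop.

```bash
cat > h.py <<'E'
from rig import *
import cv2,numpy as np
def ray(n,uv,m=None):
    m=m or camera_model(n); R=np.array(m["R"]);t=np.array(m["t"])
    x=(uv[0]-m["cx"])/m["fx"];y=(uv[1]-m["cy"])/m["fy"]
    if n=="wrist":
        r=np.hypot(x,y)+1e-12; d=np.array([np.sin(r)*x/r,np.sin(r)*y/r,np.cos(r)])
    else: d=np.array([x,y,1.])
    return -R.T@t, R.T@d
def onz(n,uv,z,m=None):
    c,d=ray(n,uv,m); return c+d*(z-c[2])/d[2]
def proj(n,X,m=None):
    m=m or camera_model(n); p=np.array(m["R"])@X+m["t"]
    if n=="wrist":
        r=np.hypot(p[0],p[1]); th=np.arctan2(r,p[2]); q=p[:2]/(r+1e-12)*th
    else: q=p[:2]/p[2]
    return q*m["fx"]+[m["cx"],m["cy"]]
E
python3 - <<'E'
from h import *
t=cv2.imread('pics/top0.png'); s=cv2.imread('pics/scene0.png')
for nm,uv,z in [("tape",(169,342),.03),("tape2",(145,145),.03),("pink2",(263,307),.03),("hinge",(326,291),.03),("tipL",(299,213),.03),("tipR",(327,211),.03),("padA",(314,184),.024),("padB",(467,303),.024),("egg",(426,215),.06),("stand",(420,217),.02),("cart",(185,235),.06),('red',(238,256),.06)]:
    print(nm,onz("top",uv,z).round(3))
a=cv2.resize(t[200:270,150:270],None,fx=5,fy=5,interpolation=cv2.INTER_CUBIC)
b=cv2.resize(s[140:220,340:460],None,fx=5,fy=5,interpolation=cv2.INTER_CUBIC)[:230+150]
c=cv2.resize(t[195:305,285:345],None,fx=4,fy=4,interpolation=cv2.INTER_CUBIC)
w=np.zeros((600,800,3),np.uint8); w[:300,:600]=a[:300,:]; w[300:600,:600]=b[:300]; 
cc=cv2.resize(t[200:300,290:340],(200,400),interpolation=cv2.INTER_CUBIC); w[:400,600:]=cc
ee=cv2.resize(t[190:240,400:450],(200,200),interpolation=cv2.INTER_CUBIC); w[400:,600:]=ee
cv2.imwrite('pics/c1.png',w)
E
```

```text
tape [0.27  0.388 0.03 ]
tape2 [0.777 0.445 0.03 ]
pink2 [0.351 0.148 0.03 ]
hinge [ 0.387 -0.013  0.03 ]
tipL [0.59  0.051 0.03 ]
tipR [ 0.593 -0.022  0.03 ]
padA [0.665 0.01  0.024]
padB [ 0.346 -0.376  0.024]
egg [ 0.572 -0.271  0.06 ]
stand [ 0.572 -0.264  0.02 ]
cart [0.538 0.337 0.06 ]
red [0.482 0.205 0.06 ]
```

View pics/c1.png

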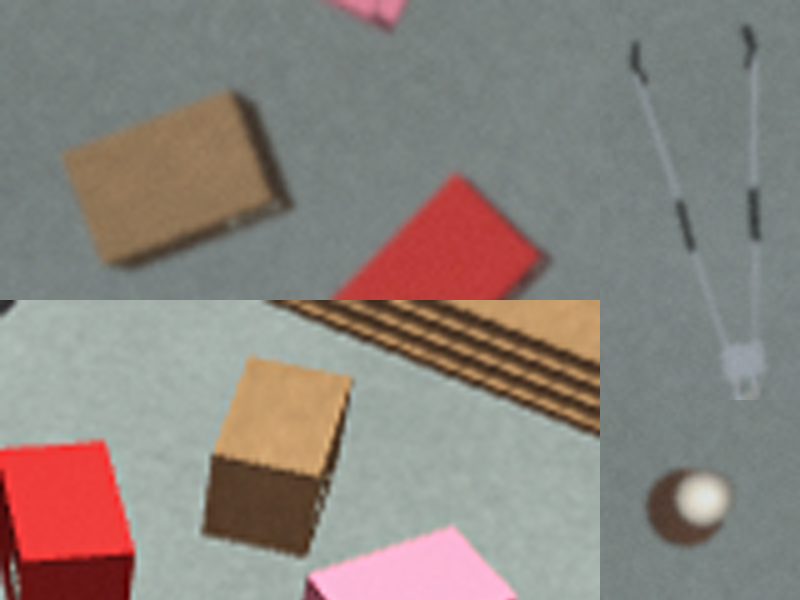

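The crop shows the brown carton is the plain one. Its top-face corners are near px (162,231), (197,218), (205,241) and (171,252). The bottom wall is on the right, so the mouth faces left and slightly toward the robot. The tongs' grip panels are at about (311,256) and (328.5,253.5).

```bash
python3 - <<'E'
from h import *
P=np.array([onz("top",p,.06) for p in [(162.4,231),(197,218.4),(205,241),(171,252.4)]])
print(P.round(3),np.linalg.norm(P-np.roll(P,-1,0),axis=1).round(3),P.mean(0).round(3))
m=P[0]-P[1]+P[3]-P[2]; print('m yaw',np.degrees(np.arctan2(m[1],m[0])))
# scene check of same corners
print([proj("scene",p).round(0).tolist() for p in P])
pl,pr=onz("top",(311.2,256.2),.03),onz("top",(328.5,253.5),.03); print(pl,pr,np.linalg.norm(pl-pr))
hg,tp=onz("top",(326,290),.03),(onz("top",(299,213),.03)+onz("top",(327,211),.03))/2
d=tp-hg;print('tongs yaw',np.degrees(np.arctan2(d[1],d[0])),'grip',(pl+pr)/2,np.linalg.norm(d))
E
```

```text
[[0.549 0.393 0.06 ]
 [0.579 0.306 0.06 ]
 [0.521 0.287 0.06 ]
 [0.495 0.372 0.06 ]] [0.092 0.061 0.089 0.058] [0.536 0.34  0.06 ]
m yaw 107.9582008330003
[[409.0, 155.0], [402.0, 176.0], [381.0, 171.0], [389.0, 151.0]]
[0.47716248 0.02216641 0.03      ] [ 0.48286986 -0.02244667  0.03      ] 0.044976678504467904
tongs yaw 7.822317435602805 grip [ 4.80016173e-01 -1.40127832e-04  3.00000000e-02] 0.20336399913718922
```

>>> play_rows([
  {"dp":[-0.047,-0.002,0],"hand":1},
  {"dp":[-0.047,-0.002,0],"hand":1},
  {"dp":[-0.047,-0.002,0],"hand":1},
  {"dp":[-0.047,-0.002,0],"hand":1},
  {"dp":[-0.047,-0.002,0],"hand":1},
  {"dp":[-0.047,-0.002,0],"hand":1},
  {"dp":[-0.047,-0.002,0],"hand":1},
  {"dp":[-0.047,-0.002,0],"hand":1},
])

```text
schema error: expected keys dp, angular, hand
```

>>> play_rows([
  {"angular":[0,0,0.157]},
  {"angular":[0,0,0.157]},
  {"angular":[0,0,0.157]},
  {"angular":[0,0,0.157]},
  {"angular":[0,0,0.157]},
  {"angular":[0,0,0.157]},
])

```text
schema error: expected keys dp, angular, hand
```

```bash
python3 - <<'E'
from h import *
s=get_state(); print({k:np.round(v,3).tolist() for k,v in s.items() if k in('time_s','joints','eef_pos','tcp_rot','width','ft_force')})
m=camera_model("wrist"); im=np.ascontiguousarray(snapshot("wrist")[:,:,::-1])
np.save('m1.npy',m,allow_pickle=True)
mm=np.array([-.309,.951,0]);n=np.array([.951,.309,0]);c=np.array([.536,.340,.06])
for a in(-45,45):
  for b in(-30,30):
    u=proj("wrist",c+a/1e3*mm+b/1e3*n,m); print(u.round(1)); cv2.circle(im,tuple(int(v) for v in u),3,(255,0,255),1)
cv2.imwrite('pics/w1.png',im)
E
```

```text
{'time_s': 0.15, 'joints': [1.154, 0.088, 1.372, 0.0, 1.684, -0.103], 'eef_pos': [0.17, 0.523, 0.23], 'tcp_rot': [[-0.951, 0.309, -0.001], [0.309, 0.951, -0.002], [0.0, -0.002, -1.0]], 'ft_force': [0.337, 0.223, -0.213], 'width': 1.005}
[241.3 493.5]
[268.4 511.4]
[289.4 476.6]
[316.  495.7]
```

View pics/w1.png

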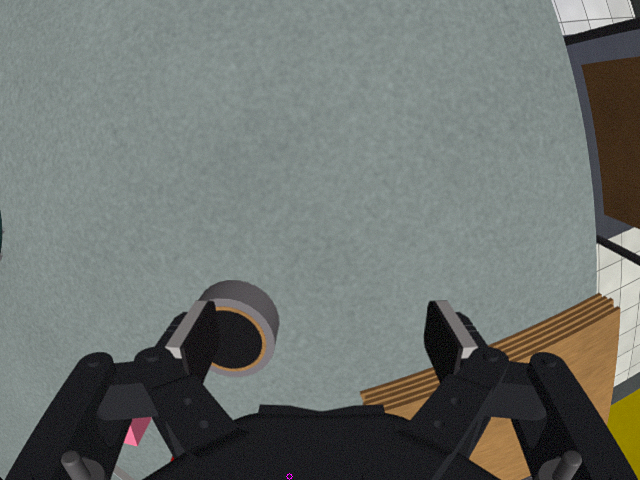

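The rows were refused because every row needs all three keys, and the wrist view shows only the start place (tape roll at (235,330)). I'll repeat the move.

>>> play_rows([
  {"dp":[-0.047,-0.002,0],"angular":[0,0,0],"hand":1},
  {"dp":[-0.047,-0.002,0],"angular":[0,0,0],"hand":1},
  {"dp":[-0.047,-0.002,0],"angular":[0,0,0],"hand":1},
  {"dp":[-0.047,-0.002,0],"angular":[0,0,0],"hand":1},
  {"dp":[-0.047,-0.002,0],"angular":[0,0,0],"hand":1},
  {"dp":[-0.047,-0.002,0],"angular":[0,0,0],"hand":1},
  {"dp":[-0.047,-0.002,0],"angular":[0,0,0],"hand":1},
  {"dp":[-0.047,-0.002,0],"angular":[0,0,0],"hand":1},
])

```text
time_s: 1.2
eef_pos: [0.5238, 0.3912, 0.2309]
tcp_rot: [[-0.951, 0.309, -0.001], [0.309, 0.951, -0.0], [0.0, -0.0, -1.0]]
ft_force: [-0.3, 0.1, -0.7]
width: 1.001
```

>>> play_rows([
  {"dp":[0,0,0],"angular":[0,0,0.157],"hand":1},
  {"dp":[0,0,0],"angular":[0,0,0.157],"hand":1},
  {"dp":[0,0,0],"angular":[0,0,0.157],"hand":1},
  {"dp":[0,0,0],"angular":[0,0,0.157],"hand":1},
  {"dp":[0,0,0],"angular":[0,0,0.157],"hand":1},
  {"dp":[0,0,0],"angular":[0,0,0.157],"hand":1},
  {"dp":[0,0,0],"angular":[0,0,0],"hand":1},
])

```text
time_s: 2.08
eef_pos: [0.5224, 0.3918, 0.2309]
tcp_rot: [[-0.312, 0.95, -0.001], [0.95, 0.312, -0.0], [-0.0, -0.001, -1.0]]
ft_force: [0.0, -0.6, 0.2]
width: 1.001
```

```bash
cat > look.py <<'E'
from h import *
import sys
s=get_state(); print({k:np.round(v,3).tolist() for k,v in s.items() if k in('time_s','joints','eef_pos','tcp_rot','width','ft_force')})
E
cat > look1.py <<'E'
from look import *
m=camera_model("wrist"); im=np.ascontiguousarray(snapshot("wrist")[:,:,::-1])
mm=np.array([-.309,.951,0]);n=np.array([.951,.309,0]);c=np.array([.536,.340,.06])
for a in(-45,45):
  for b in(-30,30):
    u=proj("wrist",c+a/1e3*mm+b/1e3*n,m); print(u.round(1)); cv2.circle(im,tuple(int(v) for v in u),3,(255,0,255),1)
cv2.imwrite('pics/w2.png',im)
E
python3 look1.py
```

```text
{'time_s': 2.075, 'joints': [0.557, 0.32, 1.097, 0.0, 1.725, 0.24], 'eef_pos': [0.522, 0.392, 0.231], 'tcp_rot': [[-0.312, 0.95, -0.001], [0.95, 0.312, -0.0], [-0.0, -0.001, -1.0]], 'ft_force': [0.033, -0.625, 0.207], 'width': 1.001}
[286.7 315.1]
[349.2 315.4]
[283.7 224.3]
[352.3 224.5]
```

View pics/w2.png

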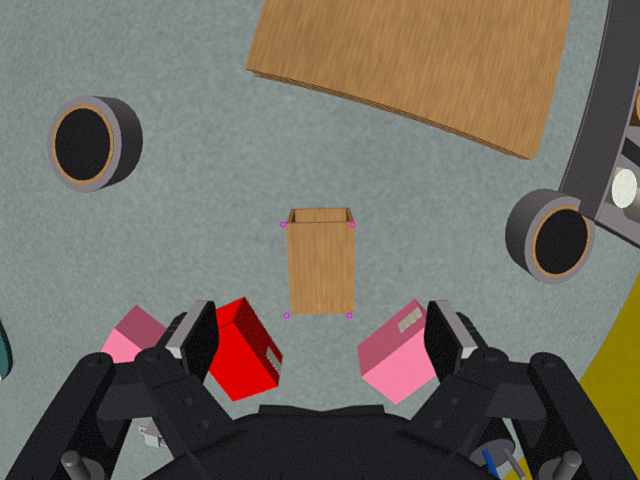

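The fisheye shows the carton's top face at (287–353, 222–313) with the mouth at the far side. The overlay agrees to about 3 px, so the centre becomes (0.539, 0.341). Next I tilt 45° toward the mouth side and approach.

>>> play_rows([
  {"dp":[0,0,0],"angular":[0,-0.157,0],"hand":1},
  {"dp":[0,0,0],"angular":[0,-0.157,0],"hand":1},
  {"dp":[0,0,0],"angular":[0,-0.157,0],"hand":1},
  {"dp":[0,0,0],"angular":[0,-0.157,0],"hand":1},
  {"dp":[0,0,0],"angular":[0,-0.157,0],"hand":1},
  {"dp":[0.038,0,0],"angular":[0,0,0],"hand":1},
  {"dp":[0.038,0,0],"angular":[0,0,0],"hand":1},
  {"dp":[0.037,0,0],"angular":[0,0,0],"hand":1},
  {"dp":[0,0,0.03],"angular":[0,0,0],"hand":1},
  {"dp":[0,0,0],"angular":[0,0,0],"hand":1},
], newtons=30)

```text
time_s: 3.38
eef_pos: [0.5037, 0.4462, 0.1272]
tcp_rot: [[-0.223, 0.951, 0.215], [0.669, 0.31, -0.676], [-0.709, -0.007, -0.705]]
ft_force: [-0.2, 0.4, -0.1]
width: 0.995
```

```bash
python3 - <<'E'
from look import *
R=s["tcp_rot"]; print("to go (tool)",(np.array(R).T@(np.array([.540,.338,.0144])-s["eef_pos"])).round(4))
E
```

```text
{'time_s': 3.375, 'joints': [0.922, 0.731, 0.901, -0.672, 1.944, 0.492], 'eef_pos': [0.504, 0.446, 0.127], 'tcp_rot': [[-0.223, 0.951, 0.215], [0.669, 0.31, -0.676], [-0.709, -0.007, -0.705]], 'ft_force': [-0.176, 0.351, -0.068], 'width': 0.995}
to go (tool) [-0.0005  0.0017  0.1605]
```

>>> play_rows([
  {"dp":[0,0.001,0.04],"angular":[0,0,0],"hand":1},
  {"dp":[0,0.001,0.04],"angular":[0,0,0],"hand":1},
  {"dp":[0,0,0.03],"angular":[0,0,0],"hand":1},
  {"dp":[0,0,0.025],"angular":[0,0,0],"hand":1},
  {"dp":[0,0,0.025],"angular":[0,0,0],"hand":1},
  {"dp":[0,0,0],"angular":[0,0,0],"hand":1},
  {"dp":[0,0,0],"angular":[0,0,0],"hand":0.6},
  {"dp":[0,0,0],"angular":[0,0,0],"hand":0.6},
  {"dp":[0,0,0],"angular":[0,0,0],"hand":0.6},
  {"dp":[0,0,0],"angular":[0,0,0],"hand":0.6},
], newtons=30)

```text
time_s: 4.62
eef_pos: [0.5417, 0.3424, 0.0191]
tcp_rot: [[-0.218, 0.95, 0.222], [0.674, 0.311, -0.67], [-0.706, 0.003, -0.708]]
ft_force: [-1.3, 2.1, 5.6]
width: 0.699
```

>>> play_rows([
  {"dp":[-0.015,0,-0.015],"angular":[0,0,0],"hand":0.6},
  {"dp":[-0.025,0,-0.025],"angular":[0,0,0],"hand":0.6},
  {"dp":[-0.025,0,-0.025],"angular":[0,0,0],"hand":0.6},
  {"dp":[0,0,0],"angular":[0,0.05,0],"hand":0.6},
  {"dp":[0,0,0],"angular":[0,0.12,0],"hand":0.6},
  {"dp":[0,0,0],"angular":[0,0.14,0],"hand":0.6},
  {"dp":[0,0,0],"angular":[0,0.14,0],"hand":0.6},
  {"dp":[0,0,0],"angular":[0,0.14,0],"hand":0.6},
  {"dp":[0,0,0],"angular":[0,0.14,0],"hand":0.6},
  {"dp":[0,0,0],"angular":[0,0.05,0],"hand":0.6},
])

```text
time_s: 5.88
eef_pos: [0.5421, 0.339, 0.1108]
tcp_rot: [[-0.308, 0.951, 0.003], [0.951, 0.308, -0.003], [-0.003, 0.002, -1.0]]
ft_force: [0.6, 0.3, -0.7]
width: 0.7
```

>>> play_rows([
  {"dp":[0,0,0],"angular":[0,0.1,0],"hand":0.6},
  {"dp":[0,0,0],"angular":[0,0.14,0],"hand":0.6},
  {"dp":[0,0,0],"angular":[0,0.14,0],"hand":0.6},
  {"dp":[0,0,0],"angular":[0,0.14,0],"hand":0.6},
  {"dp":[0,0,0],"angular":[0,0.14,0],"hand":0.6},
  {"dp":[0,0,0],"angular":[0,0.1,0],"hand":0.6},
  {"dp":[0,0,0],"angular":[0,0.03,0],"hand":0.6},
  {"dp":[0,0,0],"angular":[0,0,0],"hand":0.6},
  {"dp":[0,0,0],"angular":[0,0,0],"hand":0.6},
])

```text
time_s: 7.0
eef_pos: [0.5413, 0.3415, 0.11]
tcp_rot: [[-0.222, 0.95, -0.218], [0.673, 0.311, 0.671], [0.706, 0.002, -0.708]]
ft_force: [0.1, -0.7, -0.7]
width: 0.699
```

```bash
python3 - <<'E'
from look import *
cv2.imwrite('pics/s2.png',cv2.resize(snapshot("scene")[60:300,260:560,::-1],None,fx=2,fy=2))
E
```

```text
{'time_s': 7.0, 'joints': [0.108, 0.38, 1.459, 0.764, 1.523, -0.336], 'eef_pos': [0.541, 0.341, 0.11], 'tcp_rot': [[-0.222, 0.95, -0.218], [0.673, 0.311, 0.671], [0.706, 0.002, -0.708]], 'ft_force': [0.079, -0.672, -0.705], 'width': 0.699}
```

View pics/s2.png

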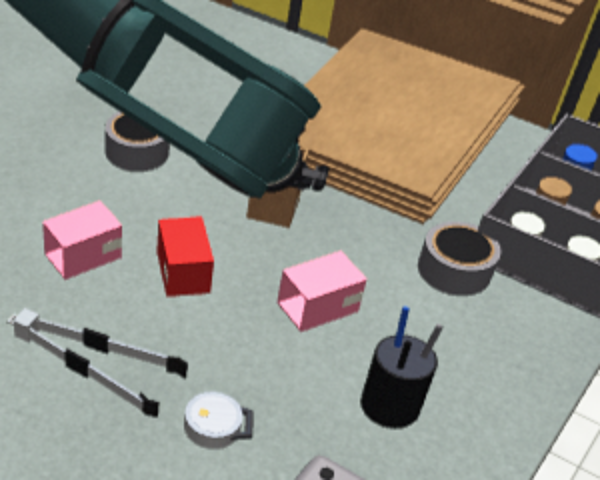

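The scene view shows the carton held upright in the air, bottom end at about (270,215) in the crop. I work its bottom out to be about 64 mm up, so I lower it gently.

>>> play_rows([
  {"dp":[-0.014,0,0.014],"angular":[0,0,0],"hand":0.6},
  {"dp":[-0.014,0,0.014],"angular":[0,0,0],"hand":0.6},
  {"dp":[-0.01,0,0.01],"angular":[0,0,0],"hand":0.6},
  {"dp":[-0.003,0,0.003],"angular":[0,0,0],"hand":0.6},
  {"dp":[0,0,0],"angular":[0,0,0],"hand":0.6},
  {"dp":[-0.0015,0,0.0015],"angular":[0,0,0],"hand":0.6},
  {"dp":[0,0,0],"angular":[0,0,0],"hand":0.6},
  {"dp":[-0.001,0,0.001],"angular":[0,0,0],"hand":0.6},
  {"dp":[0,0,0],"angular":[0,0,0],"hand":0.6},
])

```text
time_s: 8.18
eef_pos: [0.5413, 0.3407, 0.0475]
tcp_rot: [[-0.219, 0.951, -0.219], [0.673, 0.31, 0.672], [0.707, 0.0, -0.707]]
ft_force: [-0.1, -0.2, -1.2]
width: 0.7
```

>>> play_rows([
  {"dp":[-0.001,0,0.001],"angular":[0,0,0],"hand":0.6},
  {"dp":[0,0,0],"angular":[0,0,0],"hand":0.6},
])

```text
time_s: 8.43
eef_pos: [0.5414, 0.3408, 0.047]
tcp_rot: [[-0.22, 0.951, -0.219], [0.672, 0.31, 0.673], [0.707, 0.001, -0.707]]
ft_force: [-0.8, -1.1, 3.8]
width: 0.701
```

>>> play_rows([
  {"dp":[-0.001,0,0.001],"angular":[0,0,0],"hand":0.6},
  {"dp":[0,0,0],"angular":[0,0,0],"hand":0.6},
])

```text
time_s: 8.68
eef_pos: [0.5414, 0.3408, 0.0468]
tcp_rot: [[-0.22, 0.95, -0.219], [0.671, 0.311, 0.673], [0.708, 0.001, -0.706]]
ft_force: [-2.7, -3.9, 8.1]
width: 0.696
```

Contact is felt, so I open and back out along the fingers.

>>> play_rows([
  {"dp":[0,0,0],"angular":[0,0,0],"hand":0.8},
  {"dp":[0,0,0],"angular":[0,0,0],"hand":1},
  {"dp":[0,0,0],"angular":[0,0,0],"hand":1},
  {"dp":[0,0,0],"angular":[0,0,0],"hand":1},
  {"dp":[0,0,-0.02],"angular":[0,0,0],"hand":1},
  {"dp":[0,0,-0.04],"angular":[0,0,0],"hand":1},
  {"dp":[0,0,-0.05],"angular":[0,0,0],"hand":1},
  {"dp":[0,0,-0.05],"angular":[0,0,0],"hand":1},
  {"dp":[0,0,-0.04],"angular":[0,0,0],"hand":1},
  {"dp":[0,0,0],"angular":[0,0,0],"hand":1},
])

```text
time_s: 9.93
eef_pos: [0.5878, 0.2037, 0.1902]
tcp_rot: [[-0.222, 0.952, -0.211], [0.674, 0.306, 0.672], [0.705, 0.008, -0.71]]
ft_force: [0.1, -0.4, -0.7]
width: 0.999
```

```bash
python3 - <<'E'
from look import *
t=snapshot("top")[...,::-1];a=cv2.resize(t[170:290,130:290],(400,300),interpolation=cv2.INTER_CUBIC)
w=cv2.resize(snapshot("wrist")[...,::-1],(400,300))
b=cv2.resize(snapshot("scene")[90:270,300:540,::-1],(400,300),interpolation=cv2.INTER_CUBIC)
cv2.imwrite('pics/t2.png',t)
cv2.imwrite('pics/s3.png',np.vstack([np.hstack([a,b]),np.hstack([w,w*0])]))
E
```

```text
{'time_s': 9.925, 'joints': [-0.109, 0.379, 1.289, 0.722, 1.784, -0.379], 'eef_pos': [0.588, 0.204, 0.19], 'tcp_rot': [[-0.222, 0.952, -0.211], [0.674, 0.306, 0.672], [0.705, 0.008, -0.71]], 'ft_force': [0.096, -0.36, -0.685], 'width': 0.999}
```

View pics/s3.png

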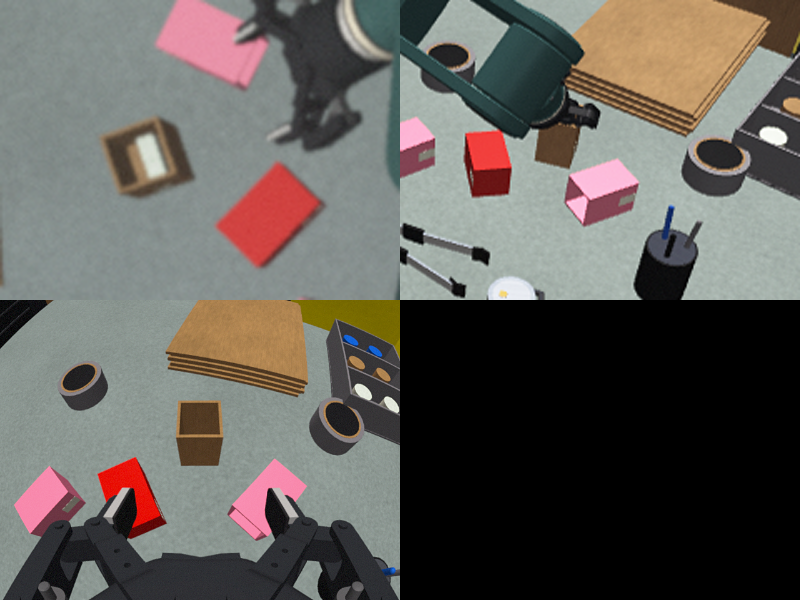

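The carton stands free and open-mouthed (top crop rim (102–180,117–196), and the wrist view agrees). Now upright and over to the tongs.

>>> play_rows([
  {"dp":[0,0,0],"angular":[0,-0.157,0],"hand":1},
  {"dp":[0,0,0],"angular":[0,-0.157,0],"hand":1},
  {"dp":[0,0,0],"angular":[0,-0.157,0],"hand":1},
  {"dp":[0,0,0],"angular":[0,-0.157,0],"hand":1},
  {"dp":[0,0,0],"angular":[0,-0.157,0],"hand":1},
  {"dp":[-0.032,-0.033,0],"angular":[0,0,0],"hand":1},
  {"dp":[-0.032,-0.033,0],"angular":[0,0,0],"hand":1},
  {"dp":[-0.032,-0.033,0],"angular":[0,0,0],"hand":1},
  {"dp":[-0.032,-0.033,0],"angular":[0,0,0],"hand":1},
  {"dp":[-0.033,-0.034,0],"angular":[0,0,0],"hand":1},
])

```text
time_s: 11.32
eef_pos: [0.4751, 0.0019, 0.1842]
tcp_rot: [[-0.312, 0.95, -0.003], [0.95, 0.312, 0.001], [0.002, -0.003, -1.0]]
ft_force: [-0.6, -0.4, -0.2]
width: 1.001
```

>>> play_rows([
  {"dp":[0,0,0],"angular":[0,0,0.175],"hand":1},
  {"dp":[0,0,0],"angular":[0,0,0.175],"hand":1},
  {"dp":[0,0,0],"angular":[0,0,0.175],"hand":1},
  {"dp":[0,0,0],"angular":[0,0,0.175],"hand":1},
  {"dp":[0,0,0],"angular":[0,0,0.175],"hand":1},
  {"dp":[0,0,0],"angular":[0,0,0.175],"hand":1},
  {"dp":[0,0,0],"angular":[0,0,0.175],"hand":1},
  {"dp":[0,0,0],"angular":[0,0,0.175],"hand":1},
  {"dp":[0,0,0],"angular":[0,0,0.175],"hand":1},
  {"dp":[0,0,0],"angular":[0,0,0.175],"hand":1},
])

```text
time_s: 12.58
eef_pos: [0.4758, 0.0031, 0.1842]
tcp_rot: [[0.991, 0.132, -0.004], [0.132, -0.991, 0.001], [-0.004, -0.001, -1.0]]
ft_force: [-0.0, 0.2, 0.4]
width: 0.999
```

>>> play_rows([
  {"dp":[0,0,0],"angular":[0,0,0],"hand":1},
])

```text
time_s: 12.7
eef_pos: [0.476, 0.0028, 0.1844]
tcp_rot: [[0.99, 0.139, -0.003], [0.139, -0.99, 0.001], [-0.003, -0.001, -1.0]]
ft_force: [-1.0, 0.1, -0.7]
width: 0.999
```

```bash
python3 - <<'E'
from look import *
m=camera_model("wrist"); im=np.ascontiguousarray(snapshot("wrist")[:,:,::-1]); cv2.imwrite('pics/w3raw.png',im)
np.savez('m3.npz',**m)
G=np.array([.480,0,.03]);d=np.array([np.cos(.1365),np.sin(.1365),0]);n=np.array([-d[1],d[0],0])
for X in (G,G+.11*d,G-.09*d,G+.022*n,G-.022*n):
    u=proj("wrist",X,m); print(u.round(1)); cv2.circle(im,tuple(int(v) for v in u),3,(255,0,255),1)
cv2.imwrite('pics/w3.png',im)
t=cv2.imread('pics/t2.png')
E
```

```text
{'time_s': 12.7, 'joints': [-0.113, -0.062, 1.614, 0.0, 1.592, 1.318], 'eef_pos': [0.476, 0.003, 0.184], 'tcp_rot': [[0.99, 0.139, -0.003], [0.139, -0.99, 0.001], [-0.003, -0.001, -1.0]], 'ft_force': [-1.031, 0.067, -0.693], 'width': 0.999}
[325.9 213.6]
[326.7  77.6]
[325. 311.]
[299.1 213.5]
[352.6 213.8]
```

View pics/w3.png

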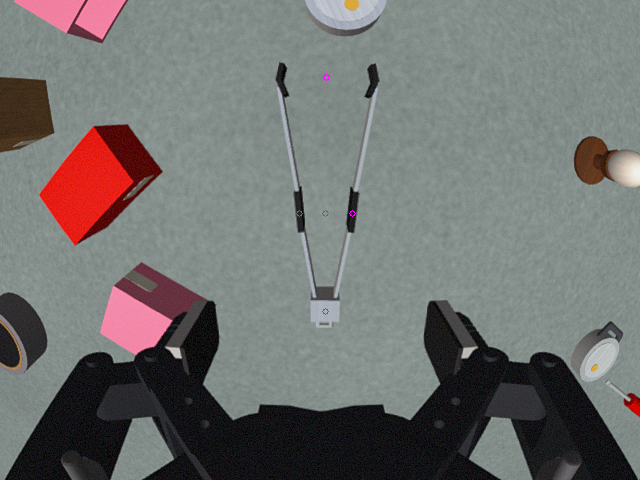

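The overlay sits on the tongs: panels (298,210) and (353,210), tips (282,80) and (373,80), hinge (325,311). I go straight down and squeeze partly, to about 44 mm.

>>> play_rows([
  {"dp":[0.0055,0.0035,0.04],"angular":[0,0,0],"hand":1},
  {"dp":[0,0,0.045],"angular":[0,0,0],"hand":1},
  {"dp":[0,0,0.045],"angular":[0,0,0],"hand":1},
  {"dp":[0,0,0.03],"angular":[0,0,0],"hand":1},
  {"dp":[0,0,0.017],"angular":[0,0,0],"hand":1},
  {"dp":[0,0,0],"angular":[0,0,0],"hand":1},
  {"dp":[0,0,0],"angular":[0,0,0],"hand":0.7},
  {"dp":[0,0,0],"angular":[0,0,0],"hand":0.6},
  {"dp":[0,0,0],"angular":[0,0,0],"hand":0.52},
  {"dp":[0,0,0],"angular":[0,0,0],"hand":0.52},
], newtons=30)

```text
time_s: 14.0
eef_pos: [0.4851, -0.0011, 0.0121]
tcp_rot: [[0.991, 0.136, 0.005], [0.136, -0.991, -0.0], [0.005, 0.001, -1.0]]
ft_force: [-1.4, 0.1, 6.3]
width: 0.522
```

>>> play_rows([
  {"dp":[0,0,0],"angular":[0,0,0],"hand":0.52},
  {"dp":[0,0,0],"angular":[0,0,0],"hand":0.52},
])

```text
time_s: 14.25
eef_pos: [0.4851, -0.0011, 0.0121]
tcp_rot: [[0.991, 0.136, 0.005], [0.136, -0.991, -0.0], [0.005, 0.001, -1.0]]
ft_force: [-1.4, 0.8, 7.5]
width: 0.52
```

>>> play_rows([
  {"dp":[0,0,-0.01],"angular":[0,0,0],"hand":0.52},
  {"dp":[0,0,-0.025],"angular":[0,0,0],"hand":0.52},
  {"dp":[0,0,-0.025],"angular":[0,0,0],"hand":0.52},
  {"dp":[0,0,-0.025],"angular":[0,0,0],"hand":0.52},
  {"dp":[0,0,-0.005],"angular":[0,0,0.08],"hand":0.52},
  {"dp":[0,0,0],"angular":[0,0,0.1],"hand":0.52},
  {"dp":[0,0,0],"angular":[0,0,0.11],"hand":0.52},
  {"dp":[0,0,0],"angular":[0,0,0.11],"hand":0.52},
  {"dp":[0,0,0],"angular":[0,0,0.1],"hand":0.52},
  {"dp":[0,0,0],"angular":[0,0,0.08],"hand":0.52},
])

```text
time_s: 15.5
eef_pos: [0.4829, -0.0009, 0.0996]
tcp_rot: [[0.902, -0.432, 0.0], [-0.432, -0.902, -0.0], [0.0, -0.0, -1.0]]
ft_force: [1.4, -0.3, -0.6]
width: 0.521
```

>>> play_rows([
  {"dp":[0,0.02,0],"angular":[0,0,0],"hand":0.52},
  {"dp":[-0.002,0.036,0],"angular":[0,0,0],"hand":0.52},
  {"dp":[-0.003,0.042,0],"angular":[0,0,0],"hand":0.52},
  {"dp":[-0.002,0.042,0],"angular":[0,0,0],"hand":0.52},
  {"dp":[-0.002,0.036,0],"angular":[0,0,0],"hand":0.52},
  {"dp":[0,0.022,0],"angular":[0,0,0],"hand":0.52},
  {"dp":[0,0.01,0],"angular":[0,0,0],"hand":0.52},
  {"dp":[0,0,0],"angular":[0,0,0],"hand":0.52},
  {"dp":[0,0,0],"angular":[0,0,0],"hand":0.52},
])

```text
time_s: 16.62
eef_pos: [0.3858, -0.1842, 0.0991]
tcp_rot: [[0.903, -0.429, 0.0], [-0.429, -0.903, 0.001], [0.0, -0.001, -1.0]]
ft_force: [-0.2, -0.5, -1.2]
width: 0.525
```

```bash
python3 - <<'E'
from look import *
m=camera_model("wrist"); im=np.ascontiguousarray(snapshot("wrist")[:,:,::-1]); np.savez('m4.npz',**m)
cv2.imwrite('pics/w4raw.png',im); sc=snapshot("scene")[...,::-1]; cv2.imwrite('pics/s4.png',sc); cv2.imwrite('pics/t4.png',snapshot("top")[...,::-1])
R=np.array(s["tcp_rot"]);p=np.array(s["eef_pos"])
for X in (np.array([.572,-.271,.06]),np.array([.572,-.271,.085]),np.array([.572,-.271,.0])): 
    print('egg',proj("wrist",X,m).round(1),proj("scene",X).round(1))
    u=proj("wrist",X,m);cv2.circle(im,tuple(int(v) for v in u),3,(255,0,255),1)
for dx in (0,.11): print(proj("wrist",p+R@[dx,0,-.016],m).round(1)); 
w=np.zeros((600,800,3),np.uint8); w[:480,:640]=im
w[300:600,400:800]=cv2.resize(sc[210:360,190:390],(400,300),interpolation=cv2.INTER_CUBIC)
cv2.imwrite('pics/w4.png',w)
E
```

```text
{'time_s': 16.625, 'joints': [-0.579, -0.124, 1.844, 0.001, 1.421, 1.435], 'eef_pos': [0.386, -0.184, 0.099], 'tcp_rot': [[0.903, -0.429, 0.0], [-0.429, -0.903, 0.001], [0.0, -0.001, -1.0]], 'ft_force': [-0.213, -0.514, -1.223], 'width': 0.525}
egg [ 318.8 -105.9] [255.8 316.6]
egg [ 318.5 -132.6] [254.8 309.9]
egg [319.3 -58.2] [258.  331.7]
[321.2 325.1]
[321.5  24.8]
```

View pics/w4.png

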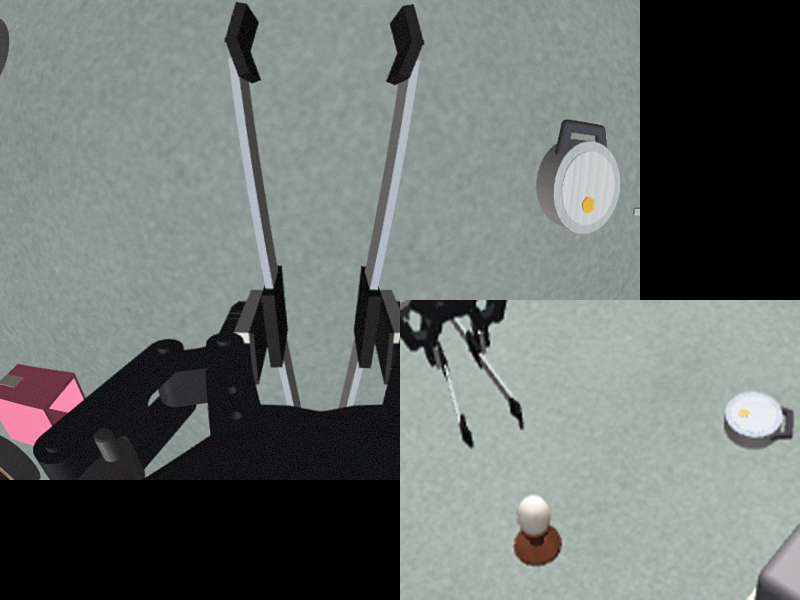

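The tongs hang level and symmetric in the fingers: tips at (243,3–82) and (407,5–80), gap open. In the scene the egg is at about (256,318). I'll fix the tip and egg positions numerically.

```bash
python3 - <<'E'
from look import *
m={k:v for k,v in np.load('m4.npz').items()}
R=np.array(s["tcp_rot"]);p=np.array(s["eef_pos"])
for z in (.115,.102,.089):
    print(z,[ (R.T@(onz("wrist",uv,z,m)-p))[:2].round(4).tolist() for uv in [(241,3),(407,5),(226,40),(424,40),(258,81),(389,81)]])
uv={}
for n,f,roi in (("top",'t4',(195,235,405,445)),("scene",'s4',(295,345,235,280))):
    im=cv2.imread(f'pics/{f}.png'); a=im[roi[0]:roi[1],roi[2]:roi[3]].astype(int)
    mk=((a.min(2)>150)&(a.max(2)-a.min(2)<45)).astype(np.uint8)
    k,l,st,ce=cv2.connectedComponentsWithStats(mk); i=1+np.argmax(st[1:,4]); uv[n]=ce[i]+[roi[2],roi[0]]
    print(n,st[i],uv[n])
    mk2=((a[...,2]>a[...,0]*1.35)&(a.max(2)>40)&(a.max(2)<140)); ys,xs=np.nonzero(mk2)
    print(' stand bbox',xs.min()+roi[2],xs.max()+roi[2],ys.min()+roi[0],ys.max()+roi[0])
c1,d1=ray("top",uv["top"]);c2,d2=ray("scene",uv["scene"])
d1/=np.linalg.norm(d1);d2/=np.linalg.norm(d2)
A=np.stack([d1,-d2],1);k=np.linalg.lstsq(A,c2-c1,rcond=None)[0];a,b=c1+k[0]*d1,c2+k[1]*d2
print('egg',a,b,'gap',np.linalg.norm(a-b)); print('at .062',onz("top",uv["top"],.062),onz("scene",uv["scene"],.062))
E
```

```text
{'time_s': 16.775, 'joints': [-0.578, -0.124, 1.845, 0.0, 1.421, 1.435], 'eef_pos': [0.386, -0.184, 0.099], 'tcp_rot': [[0.904, -0.428, 0.0], [-0.428, -0.904, 0.0], [-0.0, -0.0, -1.0]], 'ft_force': [0.865, 0.635, -1.113], 'width': 0.522}
0.115 [[0.1195, -0.0274], [0.1189, 0.0293], [0.106, -0.0324], [0.1063, 0.0351], [0.0907, -0.0212], [0.0908, 0.0227]]
0.102 [[0.1241, -0.0302], [0.1235, 0.0323], [0.1093, -0.0357], [0.1096, 0.0387], [0.0923, -0.0234], [0.0924, 0.0251]]
0.089 [[0.1287, -0.033], [0.128, 0.0353], [0.1125, -0.0391], [0.1129, 0.0423], [0.094, -0.0256], [0.0941, 0.0274]]
top [ 15  14  12  11 106] [425.32075472 214.17924528]
 stand bbox 412 427 208 225
scene [   0    0   45   50 1748] [256.70537757 316.44050343]
 stand bbox 247 270 322 341
egg [ 0.5742407  -0.26911472  0.06034854] [ 0.57356297 -0.26974624  0.06041565] gap 0.0009287881317615093
at .062 [ 0.57404686 -0.26873119  0.062     ] [ 0.57436074 -0.270434    0.062     ]
```

```bash
python3 - <<'E'
from look import *
im=cv2.imread('pics/s4.png')[295:345,235:280].astype(int)
for th in (195,205,215):
    k,l,st,ce=cv2.connectedComponentsWithStats((im.min(2)>th).astype(np.uint8)); i=1+np.argmax(st[1:,4]); print(th,st[i],ce[i]+[235,295])
u=np.array([st[i][0]+st[i][2]/2-.5+235, 0]); 
print(onz("scene",(256.5,318),.06),onz("top",(425.3,214.2),.06))
R=np.array(s["tcp_rot"]);p=np.array(s["eef_pos"]);E=np.array([.574,-.270,.0])
print('egg in tool',(R.T@(E-p)).round(4))
# carton rim (standing), top picture
t=cv2.imread('pics/t4.png'); a=t[215:255,160:215].astype(int)
mk=((a[...,2]-a[...,0]>18)).astype(np.uint8)
k,l,st,ce=cv2.connectedComponentsWithStats(mk); i=1+np.argmax(st[1:,4]);print(st[i],ce[i]+[160,215])
cv2.imwrite('pics/cart.png',cv2.resize(np.vstack([t[210:260,155:220]]),None,fx=10,fy=10,interpolation=cv2.INTER_CUBIC))
E
```

```text
{'time_s': 16.775, 'joints': [-0.578, -0.124, 1.845, 0.0, 1.421, 1.435], 'eef_pos': [0.386, -0.184, 0.099], 'tcp_rot': [[0.904, -0.428, 0.0], [-0.428, -0.904, 0.0], [-0.0, -0.0, -1.0]], 'ft_force': [0.865, 0.635, -1.113], 'width': 0.522}
195 [15 12 14 10 92] [256.25       311.57608696]
205 [15 13 13  8 78] [256.15384615 311.46153846]
215 [16 13 12  8 68] [256.27941176 311.19117647]
[ 0.57562155 -0.27268307  0.06      ] [ 0.57423025 -0.2691408   0.06      ]
egg in tool [ 0.2068 -0.003   0.099 ]
[ 10   2  36  31 641] [186.3775351  232.68798752]
```

View pics/cart.png

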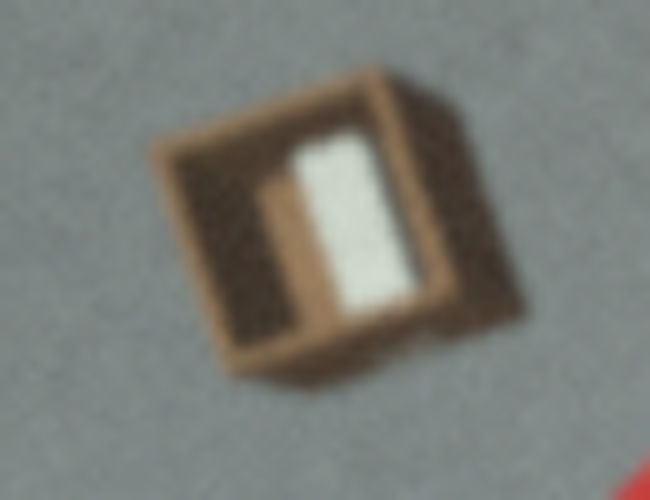

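The rim corners in the crop are (153,145), (380,65), (457,292) and (230,375), a clean upright carton. I approach the egg horizontally: down 39 mm, 4 mm sideways, then ahead.

>>> play_rows([
  {"dp":[0,-0.004,0.015],"angular":[0,0,0],"hand":0.53},
  {"dp":[0,0,0.02],"angular":[0,0,0],"hand":0.53},
  {"dp":[0,0,0.004],"angular":[0,0,0],"hand":0.53},
  {"dp":[0.015,0,0],"angular":[0,0,0],"hand":0.53},
  {"dp":[0.02,0,0],"angular":[0,0,0],"hand":0.53},
  {"dp":[0.015,0,0],"angular":[0,0,0],"hand":0.53},
  {"dp":[0.01,0,0],"angular":[0,0,0],"hand":0.53},
  {"dp":[0,0,0],"angular":[0,0,0],"hand":0.53},
])

```text
time_s: 17.77
eef_pos: [0.442, -0.2073, 0.0602]
tcp_rot: [[0.903, -0.43, 0.0], [-0.43, -0.903, 0.0], [0.0, -0.0, -1.0]]
ft_force: [-0.5, 0.0, -1.0]
width: 0.531
```

```bash
python3 - <<'E'
from look import *
print(onz("top",(185.05,231.45),.09))
m=camera_model("wrist"); im=np.ascontiguousarray(snapshot("wrist")[:,:,::-1]); cv2.imwrite('pics/w5.png',im)
mk=(im.min(2)>200).astype(np.uint8)[:200]
k,l,st,ce=cv2.connectedComponentsWithStats(mk)
print([(st[i].tolist(),ce[i].round(1).tolist()) for i in range(1,k) if st[i][4]>60])
R=np.array(s["tcp_rot"]);p=np.array(s["eef_pos"])
print('egg in tool',(R.T@(np.array([.5745,-.2705,.085])-p)).round(4),proj("wrist",np.array([.5745,-.2705,.085]),m))
E
```

```text
{'time_s': 17.775, 'joints': [-0.555, 0.052, 1.758, 0.0, 1.332, 1.46], 'eef_pos': [0.442, -0.207, 0.06], 'tcp_rot': [[0.903, -0.43, 0.0], [-0.43, -0.903, 0.0], [0.0, -0.0, -1.0]], 'ft_force': [-0.507, 0.013, -0.996], 'width': 0.531}
[0.5438898  0.32906521 0.09      ]
[]
egg in tool [ 1.468e-01  1.000e-04 -2.480e-02] [321.97143673 -78.4579345 ]
```

>>> play_rows([
  {"dp":[0.01,-0.001,0],"angular":[0,0,0],"hand":0.53},
  {"dp":[0.01,0,0],"angular":[0,0,0],"hand":0.53},
  {"dp":[0.008,0,0],"angular":[0,0,0],"hand":0.53},
  {"dp":[0.006,0,0],"angular":[0,0,0],"hand":0.53},
  {"dp":[0,0,0],"angular":[0,0,0],"hand":0.53},
  {"dp":[0,0,0],"angular":[0,0,0],"hand":0.53},
])

```text
time_s: 18.58
eef_pos: [0.4723, -0.2206, 0.0599]
tcp_rot: [[0.903, -0.43, -0.001], [-0.43, -0.903, 0.0], [-0.001, -0.0, -1.0]]
ft_force: [-0.0, 1.0, -1.8]
width: 0.53
```

```bash
python3 - <<'E'
from look import *
m=camera_model("wrist"); im=np.ascontiguousarray(snapshot("wrist")[:,:,::-1]); sc=snapshot("scene")[...,::-1]
w=np.zeros((480,800,3),np.uint8); w[:240]=cv2.resize(im[0:150,70:570],(800,240)); 
w[240:]=cv2.resize(sc[260:350,150:450],(800,240),interpolation=cv2.INTER_CUBIC); cv2.imwrite('pics/w6.png',w)
R=np.array(s["tcp_rot"]);p=np.array(s["eef_pos"])
print('egg in tool',(R.T@(np.array([.5745,-.2705,.085])-p)).round(4),proj("wrist",np.array([.5745,-.2705,.085]),m),proj("wrist",np.array([.5745,-.2705,.06]),m))
E
```

```text
{'time_s': 18.575, 'joints': [-0.546, 0.124, 1.68, 0.0, 1.338, 1.469], 'eef_pos': [0.472, -0.221, 0.06], 'tcp_rot': [[0.903, -0.43, -0.001], [-0.43, -0.903, 0.0], [-0.001, -0.0, -1.0]], 'ft_force': [-0.033, 0.973, -1.783], 'width': 0.53}
egg in tool [ 0.1137  0.0011 -0.0252] [325.29719994   6.63179172] [324.57212308  26.60432507]
```

View pics/w6.png

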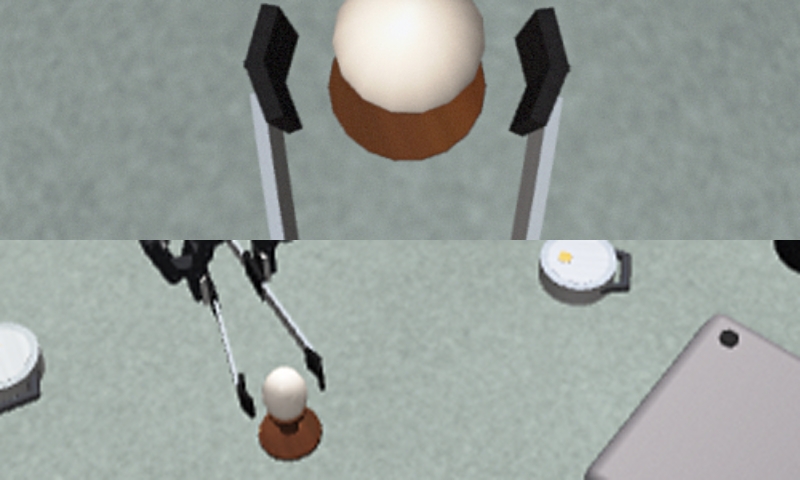

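The egg (crop columns 333–485) is midway between the tips (245–568), about 9 mm still ahead. I finish the approach and squeeze.

>>> play_rows([
  {"dp":[0.005,0,0],"angular":[0,0,0],"hand":0.53},
  {"dp":[0.004,0,0],"angular":[0,0,0],"hand":0.53},
  {"dp":[0,0,0],"angular":[0,0,0],"hand":0.53},
  {"dp":[0,0,0],"angular":[0,0,0],"hand":0.48},
  {"dp":[0,0,0],"angular":[0,0,0],"hand":0.44},
  {"dp":[0,0,0],"angular":[0,0,0],"hand":0.41},
  {"dp":[0,0,0],"angular":[0,0,0],"hand":0.3},
  {"dp":[0,0,0],"angular":[0,0,0],"hand":0.3},
  {"dp":[0,0,0],"angular":[0,0,0],"hand":0.3},
  {"dp":[0,0,0],"angular":[0,0,0],"hand":0.3},
], newtons=30)

```text
time_s: 19.92
eef_pos: [0.4806, -0.2247, 0.0601]
tcp_rot: [[0.903, -0.43, -0.0], [-0.43, -0.903, -0.0], [0.0, 0.0, -1.0]]
ft_force: [-0.8, -0.5, 0.3]
width: 0.383
```

```bash
python3 - <<'E'
from look import *
im=snapshot("wrist")[...,::-1]; cv2.imwrite('pics/w7.png',im)
a=im[:150,200:450].astype(int)
mk=((a.min(2)>150)&(a[...,2]-a[...,0]>12)).astype(np.uint8)
k,l,st,ce=cv2.connectedComponentsWithStats(mk); i=1+np.argmax(st[1:,4]); print('egg bbox',st[i],ce[i]+[200,0])
dk=(a.max(2)<60).astype(np.uint8)
k,l,st,ce=cv2.connectedComponentsWithStats(dk); print([(st[i].tolist()) for i in range(1,k) if st[i][4]>80])
E
```

```text
{'time_s': 19.925, 'joints': [-0.544, 0.143, 1.658, -0.0, 1.341, 1.471], 'eef_pos': [0.481, -0.225, 0.06], 'tcp_rot': [[0.903, -0.43, -0.0], [-0.43, -0.903, -0.0], [0.0, 0.0, -1.0]], 'ft_force': [-0.821, -0.468, 0.267], 'width': 0.383}
egg bbox [  77    6   85   86 4870] [319.84312115  49.43039014]
[[57, 2, 29, 81, 1315], [162, 3, 30, 81, 1350]]
```

Closed on the egg: width stalled at 0.383 (about 33 mm), tips touching both sides of it. I lift gently.

>>> play_rows([
  {"dp":[0,0,-0.004],"angular":[0,0,0],"hand":0.3},
  {"dp":[0,0,-0.006],"angular":[0,0,0],"hand":0.3},
  {"dp":[0,0,-0.01],"angular":[0,0,0],"hand":0.3},
  {"dp":[0,0,-0.015],"angular":[0,0,0],"hand":0.3},
  {"dp":[0,0,-0.015],"angular":[0,0,0],"hand":0.3},
  {"dp":[0,0,-0.015],"angular":[0,0,0],"hand":0.3},
  {"dp":[0,0,-0.01],"angular":[0,0,0],"hand":0.3},
  {"dp":[0,0,0],"angular":[0,0,0],"hand":0.3},
])

```text
time_s: 20.98
eef_pos: [0.4813, -0.2249, 0.1364]
tcp_rot: [[0.903, -0.43, 0.002], [-0.43, -0.903, -0.001], [0.002, 0.0, -1.0]]
ft_force: [-0.2, -0.7, -2.5]
width: 0.382
```

```bash
cat > eggchk.py <<'E'
from look import *
im=snapshot("wrist")[...,::-1]; cv2.imwrite('pics/w8.png',im)
a=im[:150,200:450].astype(int)
mk=((a.min(2)>150)&(a[...,2]-a[...,0]>12)).astype(np.uint8)
k,l,st,ce=cv2.connectedComponentsWithStats(mk); i=1+np.argmax(st[1:,4]); print('egg bbox',st[i],ce[i]+[200,0])
dk=(a.max(2)<60).astype(np.uint8)
k,l,st,ce=cv2.connectedComponentsWithStats(dk); print([(st[i].tolist()) for i in range(1,k) if st[i][4]>80])
E
python3 eggchk.py
```

```text
{'time_s': 20.975, 'joints': [-0.544, 0.082, 1.566, 0.0, 1.491, 1.471], 'eef_pos': [0.481, -0.225, 0.136], 'tcp_rot': [[0.903, -0.43, 0.002], [-0.43, -0.903, -0.001], [0.002, 0.0, -1.0]], 'ft_force': [-0.248, -0.675, -2.511], 'width': 0.382}
egg bbox [  77    6   85   87 4811] [319.11847849  49.9332779 ]
[[57, 3, 28, 80, 1288], [161, 4, 31, 80, 1329]]
```

The egg stays fixed between the tips after the 76 mm lift. I raise 12 mm and swing about the base axis toward the carton.

>>> play_rows([
  {"dp":[0,0,-0.012],"angular":[0,0,0],"hand":0.3},
  {"dp":[-0.0002,-0.0159,0],"angular":[0,0,-0.03],"hand":0.3},
  {"dp":[-0.0007,-0.0265,0],"angular":[0,0,-0.05],"hand":0.3},
  {"dp":[-0.0013,-0.0371,0],"angular":[0,0,-0.07],"hand":0.3},
  {"dp":[-0.0017,-0.0424,0],"angular":[0,0,-0.08],"hand":0.3},
  {"dp":[-0.0017,-0.0424,0],"angular":[0,0,-0.08],"hand":0.3},
  {"dp":[-0.0017,-0.0424,0],"angular":[0,0,-0.08],"hand":0.3},
  {"dp":[-0.0017,-0.0424,0],"angular":[0,0,-0.08],"hand":0.3},
  {"dp":[-0.0017,-0.0424,0],"angular":[0,0,-0.08],"hand":0.3},
  {"dp":[-0.0017,-0.0424,0],"angular":[0,0,-0.08],"hand":0.3},
])

```text
time_s: 22.28
eef_pos: [0.5226, 0.1039, 0.1469]
tcp_rot: [[0.982, 0.189, -0.0], [0.189, -0.982, 0.001], [-0.0, -0.001, -1.0]]
ft_force: [0.9, 0.7, -2.1]
width: 0.383
```

>>> play_rows([
  {"dp":[-0.0017,-0.0424,0],"angular":[0,0,-0.08],"hand":0.3},
  {"dp":[-0.0017,-0.0424,0],"angular":[0,0,-0.08],"hand":0.3},
  {"dp":[-0.0013,-0.0371,0],"angular":[0,0,-0.07],"hand":0.3},
  {"dp":[-0.0007,-0.0265,0],"angular":[0,0,-0.05],"hand":0.3},
  {"dp":[-0.0004,-0.0212,0],"angular":[0,0,-0.04],"hand":0.3},
  {"dp":[-0.0002,-0.0159,0],"angular":[0,0,-0.03],"hand":0.3},
  {"dp":[0,0,0],"angular":[0,0,0],"hand":0.3},
  {"dp":[0,0,0],"angular":[0,0,0],"hand":0.3},
])

```text
time_s: 23.28
eef_pos: [0.458, 0.2738, 0.1471]
tcp_rot: [[0.86, 0.51, 0.0], [0.51, -0.86, -0.0], [-0.0, 0.001, -1.0]]
ft_force: [-0.4, -0.5, -1.8]
width: 0.383
```

```bash
python3 - <<'E'
from eggchk import *
m=camera_model("wrist"); t=snapshot("top")[...,::-1]; cv2.imwrite('pics/t9.png',t); sc=snapshot("scene")[...,::-1]; cv2.imwrite('pics/s9.png',sc)
R=np.array(s["tcp_rot"]);p=np.array(s["eef_pos"])
e=p+R@[.1045,.0005,0]; print('egg est',e.round(4),'to go (tool)',(R.T@(np.array([.544,.329,.145])-e)).round(4))
print('top proj egg',proj("top",e),'rim',proj("top",np.array([.544,.329,.09])),'scene egg',proj("scene",e))
w=np.zeros((600,800,3),np.uint8)
w[:300,:400]=cv2.resize(t[195:270,135:235],(400,300),interpolation=cv2.INTER_CUBIC)
w[:300,400:]=cv2.resize(sc[90:240,320:520],(400,300),interpolation=cv2.INTER_CUBIC)
w[300:,:600]=cv2.resize(im[0:200,120:520],(600,300))
cv2.imwrite('pics/f1.png',w)
E
```

```text
{'time_s': 23.275, 'joints': [0.433, 0.083, 1.543, -0.001, 1.515, 1.468], 'eef_pos': [0.458, 0.274, 0.147], 'tcp_rot': [[0.86, 0.51, 0.0], [0.51, -0.86, -0.0], [-0.0, 0.001, -1.0]], 'ft_force': [-0.407, -0.463, -1.828], 'width': 0.383}
egg bbox [  76    1   79   85 3836] [317.34202294  45.0198123 ]
[[57, 3, 28, 81, 1279], [161, 4, 31, 80, 1320]]
egg est [0.5481 0.3267 0.1471] to go (tool) [-0.0024 -0.0041  0.0021]
top proj egg [179.93265149 227.44384583] rim [185.07624664 231.40441831] scene egg [400.65751122 141.53781987]
```

>>> play_rows([
  {"dp":[-0.0024,-0.004,0],"angular":[0,0,0],"hand":0.3},
  {"dp":[0,0,0],"angular":[0,0,0],"hand":0.3},
  {"dp":[0,0,0],"angular":[0,0,0],"hand":0.3},
  {"dp":[0,0,0],"angular":[0,0,0],"hand":0.3},
])

```text
time_s: 23.92
eef_pos: [0.4538, 0.2764, 0.1471]
tcp_rot: [[0.86, 0.51, 0.0], [0.51, -0.86, 0.0], [0.0, -0.0, -1.0]]
ft_force: [0.2, -1.1, -2.0]
width: 0.383
```

```bash
python3 - <<'E'
from eggchk import *
m=camera_model("wrist"); t=snapshot("top")[...,::-1]; sc=snapshot("scene")[...,::-1]; im=np.ascontiguousarray(im)
R=np.array(s["tcp_rot"]);p=np.array(s["eef_pos"])
e=p+R@[.1045,.0005,0]; print('egg est',e.round(4))
print('top proj egg',proj("top",e),'rim',proj("top",np.array([.544,.329,.09])),'scene egg',proj("scene",e),'wrist egg',proj("wrist",e,m))
mm=np.array([.951,.309,0]);n=np.array([-.309,.951,0])
for a,b in((30,30),(30,-30),(-30,30),(-30,-30)):
    u=proj("wrist",np.array([.544,.329,.09])+a/1e3*mm+b/1e3*n,m);print('rim c',u.round(0)); cv2.circle(im,tuple(int(v) for v in u),2,(255,0,255),1)
w=np.zeros((600,800,3),np.uint8)
w[:300,:400]=cv2.resize(t[195:270,135:235],(400,300),interpolation=cv2.INTER_CUBIC)
w[:300,400:]=cv2.resize(sc[90:240,320:520],(400,300),interpolation=cv2.INTER_CUBIC)
w[300:,:600]=cv2.resize(im[0:200,120:520],(600,300))
cv2.imwrite('pics/f2.png',w)
E
```

```text
{'time_s': 23.925, 'joints': [0.44, 0.078, 1.549, 0.0, 1.515, 1.475], 'eef_pos': [0.454, 0.276, 0.147], 'tcp_rot': [[0.86, 0.51, 0.0], [0.51, -0.86, 0.0], [0.0, -0.0, -1.0]], 'ft_force': [0.241, -1.099, -1.983], 'width': 0.383}
egg bbox [  76    1   80   85 3841] [317.58838844  45.02239   ]
[[57, 3, 29, 81, 1289], [161, 4, 31, 81, 1326]]
egg est [0.5439 0.3293 0.1472]
top proj egg [178.82537259 229.28949199] rim [185.07624664 231.40441831] scene egg [399.78867945 140.40883577] wrist egg [324.05285168  50.34845734]
rim c [281.  10.]
rim c [391.  34.]
rim c [256. 115.]
rim c [366. 139.]
```

View pics/f2.png

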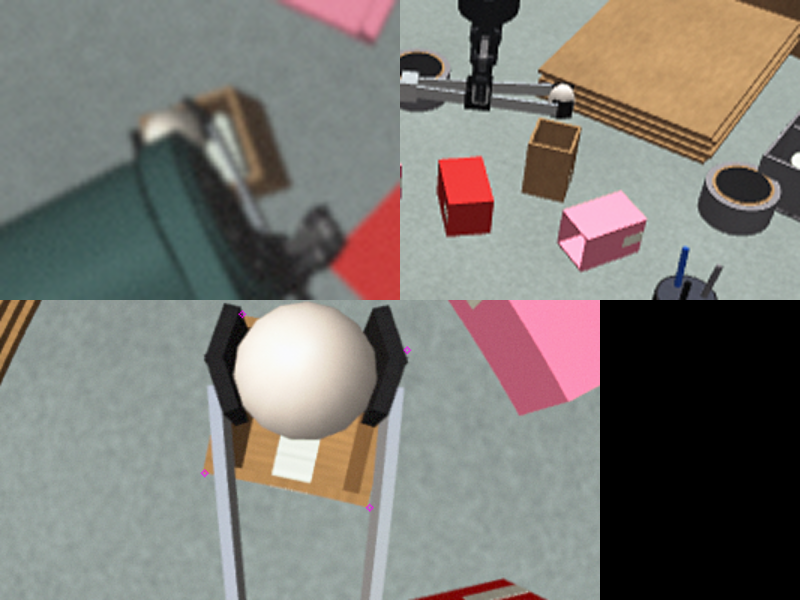

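The final view shows the egg gripped between the tips (wrist crop centre (306,371)). That matches the predicted centre to about 2 px, and the predicted rim corners lie on the real rim. The scene view shows it well above the upright carton, so I hand in.

```bash
python3 -c "
from look import *
print(np.round(s['qd'],3)); print(job_done())"
```

```text
{'time_s': 24.075, 'joints': [0.44, 0.078, 1.549, 0.0, 1.515, 1.475], 'eef_pos': [0.454, 0.276, 0.147], 'tcp_rot': [[0.86, 0.511, 0.0], [0.511, -0.86, 0.0], [0.0, -0.0, -1.0]], 'ft_force': [-0.016, 0.016, -2.265], 'width': 0.386}
[ 0.001  0.002 -0.001 -0.001  0.002  0.   ]
the job is handed in; nothing more can be done
None
```

The job is handed in at 24 s: the carton stands upright and released, and the egg is held still in the tongs above its mouth. I stood the carton with a 45° side grip and a 90° turn, then picked up the tongs. The tongs' tips took the egg from its stand with a 30 N grip, and the robot stayed about 100 mm away from it throughout.

- **Position:** the estimated egg centre is (0.544, 0.329, 0.147). The carton's mouth was measured at (0.544, 0.329, 0.09), so the egg's lowest point is about 32 mm above the rim.
- **Stillness:** joint speeds read about zero at hand-in, and the grip opening held at 0.38.
- **Disagreements:** the scene camera put the egg about 3 px higher than computed and the wrist camera differed by about 2 px, roughly 1 to 3 mm. The fingers stalled at about 33 mm instead of the stated 34 mm. The automatic egg mask gave a centre about 6 px off to the side; I put this down to shading, because the outline in the picture is centred.
- **Everything else:** I saw no sign that the padlocks, tape or look-alike boxes moved. I did not measure their positions again at the end. No limits were exceeded in the readings I saw, and the highest force was about 9 N.

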